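Seat the block in the fixture and snap the over-centre clamp shut

ROBOT

A 7-joint arm with a two-finger parallel gripper is mounted at the origin on a cart in front of the work surface, level with it; the furniture and walls round the work are solid. World frame = base frame: x ahead of the robot, y to its left, z up, the work surface at z = 0. Lengths are in m, angles in rad, forces in N, time in s.
With the tool pointing down it reaches from about 0.4 to 0.85 m from the base axis. Payload 10.4 kg.
Tool frame: the origin (TCP) lies on the centre line of the jaws, within the pads' length; the fingertips stand env.tip_reach ahead of it and the grasp point (between the pads) lies 6 mm ahead of it (env.tip_reach is the distance from the TCP to the fingertips, in m); x points along the fingers, y is the direction in which the jaws open and shut, and the axes are right-handed (so a half turn about x gives the same grasp; the last joint's range is limited). The gripper opens to 87 mm and grips with 3 to 60 N. Pads are 19 mm wide; open, the fingers measure 117 mm over their backs; the gripper's body (75 mm by 190 mm) begins 51 mm behind the grasp point.
Start: joints at [-1.351, 0.332, -0.065, 1.46, 0.022, 1.35, -0.088], TCP at [0.15, 0.607, 0.248] pointing down, gripper open.
Joint ranges: [-2.6, 2.6], [-0.5, 2.12], [-1.47, 1.34], [0.16, 2.42], [-1.27, 4.41], [0.06, 2.06], [-2.6, 2.6]. Speed limits (rad/s): [2.22, 2.22, 2.79, 2.79, 3.14, 3.14, 3.14].

INTERFACE

Orientations are given as a unit quaternion [w, x, y, z].
In Python, from plant import env gives the robot as it stands. Calls block until the motion is done:
- env.move_ptp(position, orientation): joint-space move of the TCP to a pose.
- env.move_straight(position, frame=None, vel=0.15, contact_N=None): straight line of the TCP; frame=None keeps the orientation; vel is the mean speed in m/s. With contact_N (N) it stops when the force on the tool has changed by that much, and returns True; else False.
- env.movej(angles): joint-space move.
- env.move_gripper(opening): finger opening in m; the grip force is fixed at half the most; returns when the fingers have stopped.
- env.dwell(seconds).
- env.solve_ik(position, orientation): joint angles nearest the present ones, or None.
- env.get_image(name): name is "scene" or "side" or "wrist"; returns a dict with "pixels" (400x640x3 uint8, red, green, blue), "fx", "fy", "cx", "cy" (pixels), "R" (3x3) and "t" (3): a world point X has camera coordinates R X + t. Camera axes: x right, y down, z forward; pixel columns grow to the right and rows downward; lengths in m; the calibration is good to about 2 mm. The wrist camera is an equidistant fisheye: a pixel r from the principal point sees the ray r / f radians off the axis. A picture is of the moment at which its call begins. There is no depth.
A pose or a line that the arm cannot do raises env.Unreachable and nothing moves.
- env.sign_off(): hands the job in, once; it reports no verdict.
Readings, each from a call of its own:
- env.read_time_s(): time.
- env.read_joint_pos(): joint angles.
- env.read_joint_velocities(): joint speeds.
- env.read_joint_efforts(): joint torques, N m.
- env.read_tcp_pos(): TCP position.
- env.read_ee_rot(): TCP orientation.
- env.read_contact_force(): force on the tool from outside, world axes, zero at the start.
- env.read_torque(): the same for the moment, N m.
- env.read_finger_gap(): finger opening in m.
Only numpy, scipy, OpenCV 4.12 (cv2) and the standard library are available. Lean on these libraries where they do the work, as an engineer would, in place of code of your own. Each camera call takes 0.05 s, during which the arm holds its last target.

TASK

Set up the wooden block for drilling without picking anything up: with the fingertips, push the block along its channel until its far end is fully home against the end stop, then push the black-gripped handle of the clamp away from you over its centre, so that the lever snaps shut and its pad holds the block there. Keep the block flat in its channel, and leave the bolt, the nut and the grease tin beside the fixture standing where they are.

Things in the scene. Friction and masses are not known exactly. Their poses are not given: they have to be found in the camera images.
- fixture: Drilling fixture fixed to the table. Origin on the table, under the centre of the block when it is home. Its x runs along the channel from the end stop to its open end, y from the channel to the clamp, z up; yaw is round +1.57, so x points to the robot's left and the clamp is on the robot's side. Dark steel base plate x -80 to 145, y -50 to 130 mm, top at z = 12 mm.
- channel_mouth (a point): Open end of the channel, on the plate: x = 120, y = 0, z = 12 mm in the fixture's frame. The channel runs from here to the end stop between two aluminium rails, inner faces at y = -29 and +29 mm, 12 mm thick, tops at z = 26 mm.
- end_stop (a point): Top middle of the end stop's face that the block meets: x = -45, y = 0, z = 42 mm in the fixture's frame. The stop is an aluminium bar, 82 mm wide.
- workpiece: Loose softwood block, 90 mm long, 50 mm wide, 42 mm high, about 0.13 kg, lying in the channel on the plate with its length along the channel and its far end 25 to 50 mm short of the end stop. Origin: centre of its underside. (Its own axes are turned 15 degrees against its edges: its length runs along the line from block_rear to block_front.)
- block_rear (a point): Centre of the block's rear end face, the one to push (towards the open end of the channel, away from the end stop), 21 mm above its underside.
- block_front (a point): Centre of the block's front end face (the one that meets the end stop), 21 mm above its underside; in the fixture's frame it lies at x = -45 mm when the block is home.
- clamp_lever (a joint): Lever angle. 0 = open: handle leans 0.55 rad from upright to the fixture's +y (to the robot). It grows as the handle is pushed to the fixture's -y. At 0.55 the handle is upright, dead centre. A spring drives the lever from there to either side (about 0.45 Nm when open, 5 N at the grip; less near centre): beyond it the lever snaps shut by itself. Shut on the block 1.15, on nothing 1.20.
- lever_pivot (a point): Centre of the lever's pivot pin: x = -20, y = 85, z = 68 mm in the fixture's frame; the pin runs along the fixture's x. The clamp's bracket round it covers x -48 to 8, y 58 to 120 mm, up to z = 82 mm.
- handle_end (a point): Outer end of the lever's straight handle, 108 mm from the pivot; its outer 68 mm are a black rubber grip 20 mm thick. End's height: 160 mm open, 176 at dead centre, 157 shut. Handle and pressing arm are one rigid V in the fixture's plane x = -20 mm; the arm (98 mm long, 14 mm wide) lies 0.97 rad from the handle, on its -y side, and stands up while open.
- clamp_pad: Black rubber swivel pad, 21 mm in diameter, on the pressing arm 85 mm from the pivot; origin on the arm's centre line, the pad's face 14 mm from it. When the clamp is shut it presses on the block's top at about x = -20, y = 0 mm of the fixture with about 4 N or more.
- steel_bolt: Bystander: loose grey bolt standing on its hexagon head beside the fixture, 70 mm high, head 29 mm. Origin: centre of its underside. It trades places with the other two.
- grease_tin: Bystander: loose round tin with a red lid, 67 mm in diameter, 60 mm high, standing beside the fixture. Origin: centre of its underside.
- hex_nut: Bystander: loose rusty hexagon nut lying beside the fixture, 34 mm wide, 14 mm high. Origin: centre of its underside.
Not all that is in view belongs to the job. Leave any blue or orange look-alike of the workpiece alone.

How it is judged:
On the way, in this order (a step that is already met when the one before it is completed fails the run):
1. the block is home against the end stop while the clamp is still open (x of block_front in the frame of fixture below -0.042 m and value of joint clamp_lever below 0.3 rad), for 0.2 s.
2. the lever has snapped past centre and the pad is on the block (value of joint clamp_lever above 1.05 rad and contact force between clamp_pad and workpiece above 1.5 N), for 0.2 s.
At the end, for the whole second after the job is handed in: The block lies flat in the channel, its front end within 3 mm of the end stop, at rest; the clamp lever is past centre, above 1.05 rad, and its pad presses on the block with more than 1.5 N (all of step 2 and x of block_front in the frame of fixture below -0.042 m and x of workpiece in the frame of fixture below 0.004 m and angle between workpiece's own z axis and vertical below 0.05 rad and linear speed of workpiece below 0.01 m/s); the robot touches nothing.
It fails at once if the block is lifted (its underside more than 8 mm above the plate) or tipped by more than 0.15 rad (height (world z) of workpiece above 0.02 m or angle between workpiece's own z axis and vertical above 0.15 rad).
It fails at once if the bolt, the nut or the tin is moved by more than 20 mm, or the bolt or tin is tipped by more than 0.3 rad (distance of any of steel_bolt, grease_tin, hex_nut from where it was at the start of the episode above 0.02 m or angle between any of steel_bolt, grease_tin's own z axis and vertical above 0.3 rad).
It also fails if it takes over 45 s, if anything falls off the work surface, if the arm or the gripper's body presses on something with over 40 N, if the wrist force passes 120 N, or if a joint passes its speed limit or range.

## Working session

There is one attempt and no reset: what is moved stays moved. The work goes in short steps, each a Python script; the robot and the scene stay as the last script left them, time stands still between calls to the robot, and variables do not carry over. Pictures are saved under pics/ and viewed, and the job is handed in when it is done.

```bash
ls; mkdir -p pics; python3 - <<'E'
from plant import env
import cv2,numpy as np
for n in ["scene","side","wrist"]:
    im=env.get_image(n); cv2.imwrite(f"pics/{n}0.png",im["pixels"][:,:,::-1])
    np.savez(f"pics/{n}0.npz",**im)
    print(n,im["fx"],im["cx"],im["cy"],np.round(im["R"],3).tolist(),im["t"])
print(env.tip_reach,env.read_tcp_pos(),env.read_ee_rot(),env.read_time_s(),env.read_finger_gap())
E
```

```text
pics
scene 384.11520674806223 315.6860489859343 200.1671231926789 [[0.911, -0.412, -0.001], [-0.207, -0.455, -0.866], [0.356, 0.789, -0.5]] [-0.35326682  0.35565872  0.45776157]
side 368.88199981369064 319.36879050485635 199.81280293712976 [[-0.955, -0.296, -0.013], [-0.117, 0.415, -0.902], [0.273, -0.86, -0.431]] [0.6196601  0.03477475 1.04734338]
wrist 309.70691628693146 317.8421454851768 197.50686551117434 [[0.242, 0.97, -0.001], [0.939, -0.234, 0.253], [0.245, -0.062, -0.968]] [-0.62464075 -0.02912743  0.38883614]
0.025 [0.15019171 0.60641412 0.24696113] [ 0.70186767  0.0852628   0.70193768 -0.08599724] 0.15 0.08742656984489632
```

View pics/scene0.png

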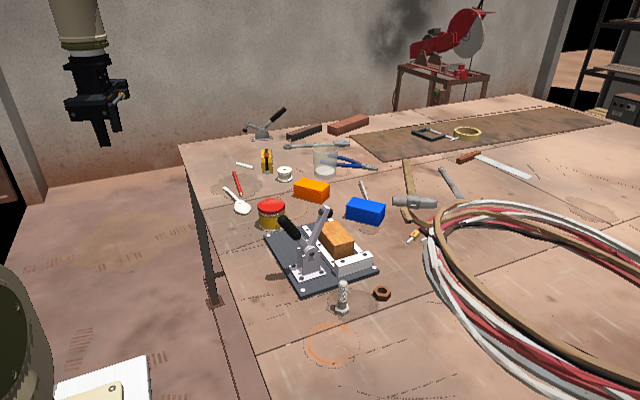

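View pics/side0.png

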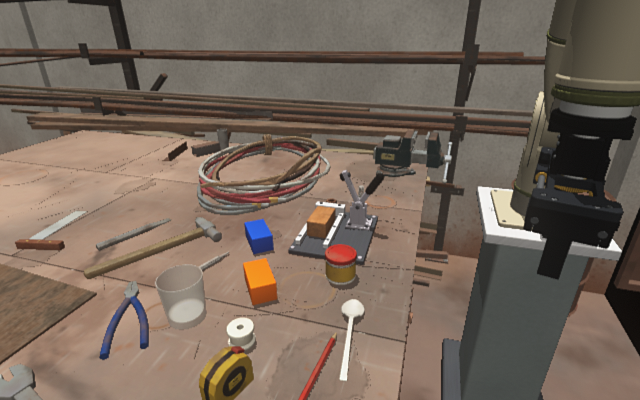

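View pics/wrist0.png

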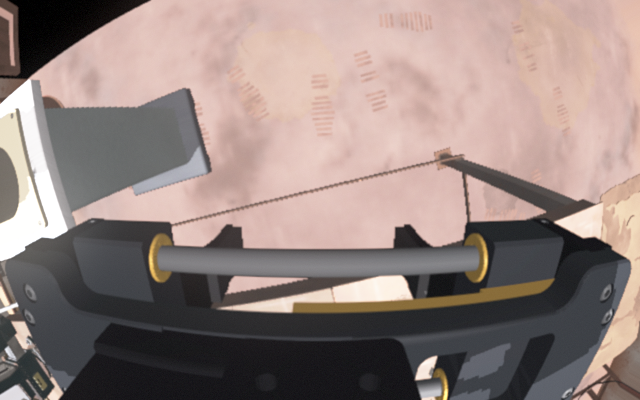

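The scene view shows the fixture around (320,255) with the natural wood block at (338,238). The tin is at (271,212), the bolt at (343,297) and the nut at (382,293). The look-alikes are orange at (311,189) and blue at (365,210). Next I'll enlarge these areas.

```bash
python3 - <<'E'
import cv2
a=cv2.imread("pics/scene0.png")[185:325,235:410]; cv2.imwrite("pics/sc.png",cv2.resize(a,None,fx=4.5,fy=4.2,interpolation=cv2.INTER_CUBIC) if 0 else cv2.resize(a,None,fx=4,fy=4,interpolation=cv2.INTER_CUBIC))
a=cv2.imread("pics/side0.png")[160:295,230:400]; cv2.imwrite("pics/sd.png",cv2.resize(a,None,fx=4,fy=4,interpolation=cv2.INTER_CUBIC))
E
```

```text
(no output)
```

View pics/sc.png

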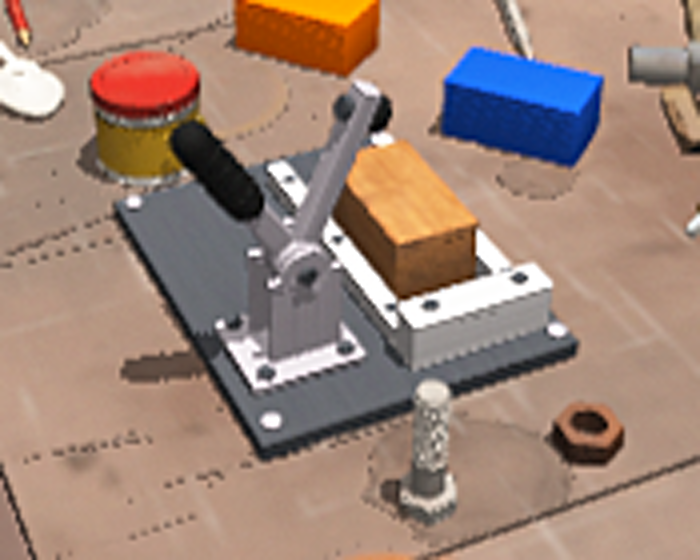

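View pics/sd.png

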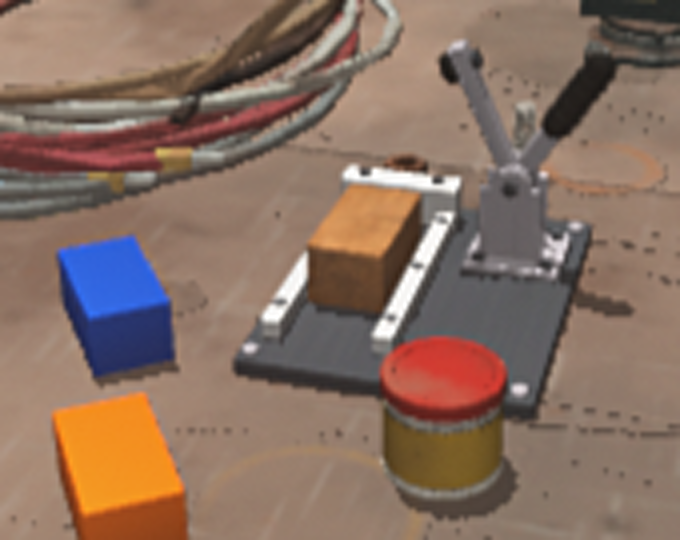

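```bash
cat > h.py <<'E'
import numpy as np, cv2
from scipy.optimize import least_squares
def proj(c,X): 
    p=c["R"]@np.asarray(X,float)+c["t"]; return np.array([c["fx"]*p[0]/p[2]+c["cx"],c["fy"]*p[1]/p[2]+c["cy"]])
def ray(c,uv):
    d=np.array([(uv[0]-c["cx"])/c["fx"],(uv[1]-c["cy"])/c["fy"],1]); return -c["R"].T@c["t"], c["R"].T@d
def atz(c,uv,z):
    o,d=ray(c,uv); return o+d*(z-o[2])/d[2]
def F2W(f,p):
    c,s=np.cos(f[2]),np.sin(f[2]); return np.array([f[0]+c*p[0]-s*p[1],f[1]+s*p[0]+c*p[1],p[2]])
def W2F(f,p):
    c,s=np.cos(f[2]),np.sin(f[2]); x,y=p[0]-f[0],p[1]-f[1]; return np.array([c*x+s*y,-s*x+c*y,p[2]])
FIX=None
E
python3 - <<'E'
from h import *
sc=np.load("pics/scene0.npz"); sd=np.load("pics/side0.npz")
S=lambda u,v:np.array([235+u/4,185+v/4]); D=lambda u,v:np.array([230+u/4,160+v/4])
obs=[(sc,(-.08,-.05,.012),S(577,343)),(sc,(-.08,.13,.012),S(264,446)),(sc,(.145,.13,.012),S(116,204)),
(sd,(.145,-.05,.012),D(237,360)),(sd,(.145,.13,.012),D(538,405)),(sd,(-.08,.13,.012),D(592,226)),(sc,(-.02,.085,.068),S(305,272)),(sd,(-.02,.085,.068),D(511,186))]
r=least_squares(lambda f:np.concatenate([proj(c,F2W(f,p))-u for c,p,u in obs]),[.6,0,1.57])
print(r.x,r.fun.reshape(-1,2).round(1))
f=r.x
for n,c,u,z in [("frontL",sc,S(398,243),.054),("frontR",sc,S(476,228),.054),("rearR",sc,S(398,143),.054),
 ("rear-y",sd,D(309,243),.054),("rear+y",sd,D(383,258),.054),("fr-y",sd,D(350,187),.054),("fr+y",sd,D(421,195),.054),
 ("bolt",sc,S(428,505),.0),("nut",sc,S(588,445),0),("tin",sc,S(145,75),.06),("tinS",sd,D(445,375),.06)]:
    w=atz(c,u,z); print(n,w.round(3),(W2F(f,w)*1000).round(1))
for a in (0,.55,1.15):
    print(F2W(f,(-.02,.085+.108*np.sin(.55-a),.068+.108*np.cos(.55-a))))
e=F2W(f,(-.02,.085+.108*np.sin(.55),.068+.108*np.cos(.55)));print((proj(sc,e)-[235,185])*4,(proj(sd,e)-[230,160])*4)
E
```

```text
[0.5573863  0.24233352 1.59364245] [[ 1.2 -0.9]
 [ 0.1  0.3]
 [-1.4 -0.9]
 [-0.5 -1.7]
 [-0.3 -1.7]
 [-0.  -2.3]
 [-2.2 -3.4]
 [ 0.9 -2.9]]
frontL [0.534 0.227 0.054] [-14.5  24.2  54. ]
frontR [0.577 0.222 0.054] [-20.8 -19.1  54. ]
rearR [0.576 0.312 0.054] [ 69.6 -20.7  54. ]
rear-y [0.58  0.321 0.054] [ 77.7 -24.2  54. ]
rear+y [0.531 0.326 0.054] [84.3 24.6 54. ]
fr-y [0.579 0.241 0.054] [ -2.3 -21.2  54. ]
fr+y [0.531 0.239 0.054] [-2.7 26.9 54. ]
bolt [0.489 0.105 0.   ] [-135.8   71.6    0. ]
nut [0.578 0.107 0.   ] [-135.5  -17.5    0. ]
tin [0.466 0.436 0.06 ] [195.7  87.1  60. ]
tinS [0.462 0.446 0.06 ] [205.4  90.5  60. ]
[0.41642988 0.21910743 0.16007265]
[0.47286537 0.22039699 0.176     ]
[0.53383084 0.22179006 0.15713625]
[181.41409529 128.97930047] [610.59711792  49.37472674]
```

```bash
python3 - <<'E'
from h import *
from plant import env
from scipy.spatial.transform import Rotation as Ro
sc=np.load("pics/scene0.npz"); sd=np.load("pics/side0.npz")
S=lambda u,v:np.array([235+u/4,185+v/4]); D=lambda u,v:np.array([230+u/4,160+v/4])
he=np.array((-.02,.085+.108*np.sin(.55),.068+.108*np.cos(.55)))
obs=[(sc,(-.08,-.05,.012),S(577,343)),(sc,(-.08,.13,.012),S(264,446)),(sc,(.145,.13,.012),S(116,204)),
(sd,(.145,-.05,.012),D(237,360)),(sd,(.145,.13,.012),D(538,405)),(sd,(-.08,.13,.012),D(592,226)),(sc,he,S(187,140)),(sd,he,D(601,54))]
r=least_squares(lambda f:np.concatenate([proj(c,F2W(f,p))-u for c,p,u in obs]),[.6,0,1.57])
print(r.x,r.fun.reshape(-1,2).round(1))
f=r.x
# block: solve for front x with y=0
bo=[(sc,(0,.025,.054),S(398,243)),(sc,(0,-.025,.054),S(476,228)),(sc,(.09,-.025,.054),S(398,143)),
 (sd,(.09,-.025,.054),D(309,243)),(sd,(.09,.025,.054),D(383,258)),(sd,(0,-.025,.054),D(350,187)),(sd,(0,.025,.054),D(421,195))]
q=least_squares(lambda b:np.concatenate([proj(c,F2W(f,(p[0]+b[0],p[1]+b[1],p[2])))-u for c,p,u in bo]),[0,0])
print("front x, y",q.x,q.fun.reshape(-1,2).round(1))
w,x,y,z=env.read_ee_rot(); M=Ro.from_quat([x,y,z,w]).as_matrix(); print(M.round(2))
c=env.get_image("wrist"); print("cam in tool",M.T@(-c["R"].T@c["t"]-env.read_tcp_pos()))
for tilt in (0,15,25):
  for sg in (1,-1):
    t=np.radians(tilt); X=np.array([0,-np.sin(t),-np.cos(t)]); Y=np.array([sg,0,0.]); Z=np.cross(X,Y)
    qq=Ro.from_matrix(np.c_[X,Y,Z]).as_quat()[[3,0,1,2]]
    for p in [(.12,0,.15),(.12,0,.055),(.055,0,.055)]:
      w=F2W(f,p); print(tilt,sg,p,w.round(3),env.solve_ik(w,qq))
E
```

```text
[0.55779558 0.24298297 1.59730757] [[ 1.2 -1.2]
 [ 0.4  0.2]
 [-1.4 -0.9]
 [-0.6 -1.5]
 [-0.3 -1.6]
 [-0.3 -2.3]
 [-1.2 -2.9]
 [ 2.2 -1.2]]
front x, y [-0.01405874  0.00078313] [[-0.7 -0.1]
 [ 0.5 -2.5]
 [-0.  -1.9]
 [ 0.1 -0.2]
 [ 1.2 -1.5]
 [-0.1 -1.9]
 [ 0.4 -1.9]]
[[-0.    0.24  0.97]
 [-0.    0.97 -0.24]
 [-1.   -0.    0.  ]]
cam in tool [-1.36133681e-01  1.22623929e-04 -6.90530231e-02]
0 1 (0.12, 0, 0.15) [0.555 0.363 0.15 ] [-0.90376023  0.49144073  0.34901374  1.48755749 -0.17448299  1.19328555
 -0.52840682]
0 1 (0.12, 0, 0.055) [0.555 0.363 0.055] [-0.90056412  0.59096699  0.34332213  1.56139217 -0.22086854  1.02766792
 -0.49647339]
0 1 (0.055, 0, 0.055) [0.556 0.298 0.055] [-0.87478342  0.53785448  0.40461924  1.65746449 -0.24263092  0.99619668
 -0.38863676]
0 -1 (0.12, 0, 0.15) [0.555 0.363 0.15 ] [-0.61910157  0.47684416 -0.03973466  1.469276    0.01959493  1.19585985
  2.48000828]
0 -1 (0.12, 0, 0.055) [0.555 0.363 0.055] [-0.59433714  0.57213963 -0.07300719  1.54180916  0.04610213  1.02932705
  2.46206995]
0 -1 (0.055, 0, 0.055) [0.556 0.298 0.055] [-0.5531206   0.51046
[... 916 characters left out ...]
7   1.23905757  0.08679931  1.51893536
 -0.71464584]
25 1 (0.12, 0, 0.055) [0.555 0.363 0.055] [-1.02219572  0.79910274  0.36315633  1.30225752  0.06595141  1.37144611
 -0.74704796]
25 1 (0.055, 0, 0.055) [0.556 0.298 0.055] [-1.00505318  0.7253963   0.40660313  1.44166615  0.07898575  1.2916276
 -0.68866264]
25 -1 (0.12, 0, 0.15) [0.555 0.363 0.15 ] [-0.74774455  0.68442278 -0.07801029  1.2175627   0.34291515  1.57150961
  2.26794864]
25 -1 (0.12, 0, 0.055) [0.555 0.363 0.055] [-0.74918646  0.77281772 -0.07407034  1.2817055   0.35090808  1.42666145
  2.22033299]
25 -1 (0.055, 0, 0.055) [0.556 0.298 0.055] [-0.70068096  0.69105543 -0.04184881  1.42076747  0.3539486   1.34947551
  2.27018918]
```

```bash
sed -i 's/^FIX=None//' h.py; cat >> h.py <<'E'
from scipy.spatial.transform import Rotation as Ro
f=np.array([.5578,.2430,1.5973])
def axis(v): return F2W([0,0,f[2]],v)
def quat(X,Y):
    return Ro.from_matrix(np.c_[X,Y,np.cross(X,Y)]).as_quat()[[3,0,1,2]]
t=np.radians(15)
XP=axis((-np.sin(t),0,-np.cos(t))); YP=-axis((0,1,0)); QP=quat(XP,YP)
def tcp_for_tip(p,X): return F2W(f,p)-.025*X
def tipF(env,X): return (W2F(f,np.array(env.read_tcp_pos())+.025*X)*1000).round(1)
def snap(env,n,name):
    im=env.get_image(n); cv2.imwrite(f"pics/{name}.png",im["pixels"][:,:,::-1]); np.savez(f"pics/{name}.npz",**im)
E
python3 - <<'E'
from h import *
from plant import env
env.move_gripper(0.0)
env.move_ptp(tcp_for_tip((.118,0,.15),XP),QP)
env.move_straight(tcp_for_tip((.118,0,.075),XP))
print(tipF(env,XP),env.read_time_s(),env.read_contact_force(),env.read_finger_gap())
for n in ("scene","side","wrist"): snap(env,n,n+"1")
a=cv2.imread("pics/scene1.png")[125:325,210:410];b=cv2.imread("pics/side1.png")[100:300,220:420]
cv2.imwrite("pics/c1.png",cv2.resize(np.hstack([a,b]),None,fx=2,fy=2,interpolation=cv2.INTER_CUBIC))
E
```

```text
[118.4  -0.3  75.9] 4.1167 [-0.42974787 -0.14632917  0.13688256] 0.0002998405508304094
```

View pics/c1.png

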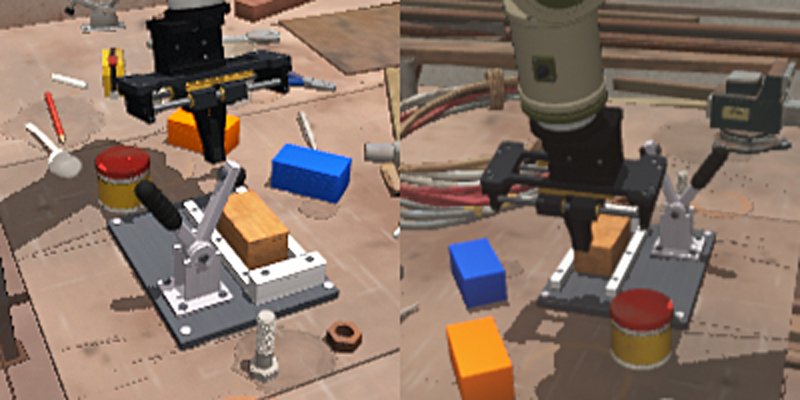

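View pics/wrist1.png

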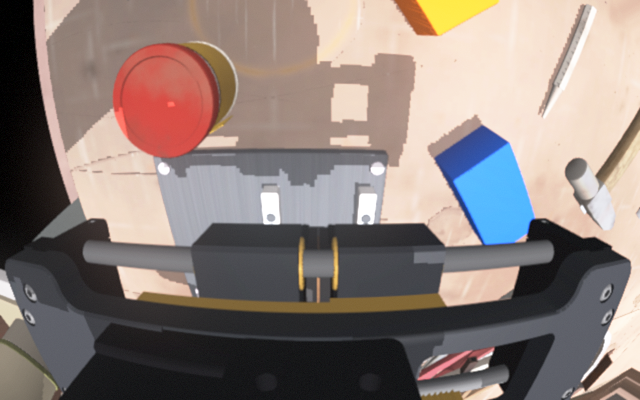

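The wrist view shows the rails at (270,205) and (366,205), and the fingers are centred between them at about 319. The tips are behind the wooden block and clear of the tin. I'll descend and push.

```bash
python3 - <<'E'
from h import *
from plant import env
print(env.move_straight(tcp_for_tip((.118,0,.030),XP),vel=.08,contact_N=8),tipF(env,XP))
f0=np.array(env.read_contact_force())
hit=env.move_straight(tcp_for_tip((.070,0,.030),XP),vel=.04,contact_N=12)
print(hit,tipF(env,XP),(np.array(env.read_contact_force())-f0).round(2),env.read_time_s())
for n in ("scene","side"): snap(env,n,n+"2")
a=cv2.imread("pics/scene2.png")[125:325,210:410];b=cv2.imread("pics/side2.png")[100:300,220:420]
cv2.imwrite("pics/c2.png",cv2.resize(np.hstack([a,b]),None,fx=2,fy=2,interpolation=cv2.INTER_CUBIC))
E
```

```text
False [118.   -0.2  30.1]
False [70.1  0.1 29.9] [-0.69 -0.76  0.36] 6.325
```

View pics/c2.png

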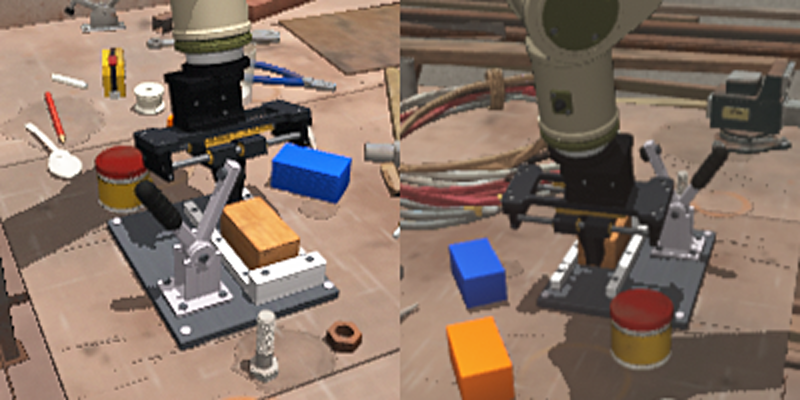

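The block has moved about 10 mm towards the stop and is flat. I'll keep pushing to the stop.

```bash
python3 - <<'E'
from h import *
from plant import env
f0=np.array(env.read_contact_force())
hit=env.move_straight(tcp_for_tip((.042,0,.030),XP),vel=.025,contact_N=12)
print(hit,tipF(env,XP),(np.array(env.read_contact_force())-f0).round(2),env.read_time_s())
env.dwell(.2)
print(tipF(env,XP),(np.array(env.read_contact_force())-f0).round(2),env.read_time_s())
for n in ("scene","side"): snap(env,n,n+"3")
a=cv2.imread("pics/scene3.png")[175:325,270:420]
cv2.imwrite("pics/c3.png",cv2.resize(a,None,fx=4,fy=4,interpolation=cv2.INTER_CUBIC))
E
```

```text
True [57.8 -0.4 30.1] [1.69 2.32 0.51] 7.0917
[57.8 -0.1 29.7] [1.64 3.15 1.82] 7.2917
```

View pics/c3.png

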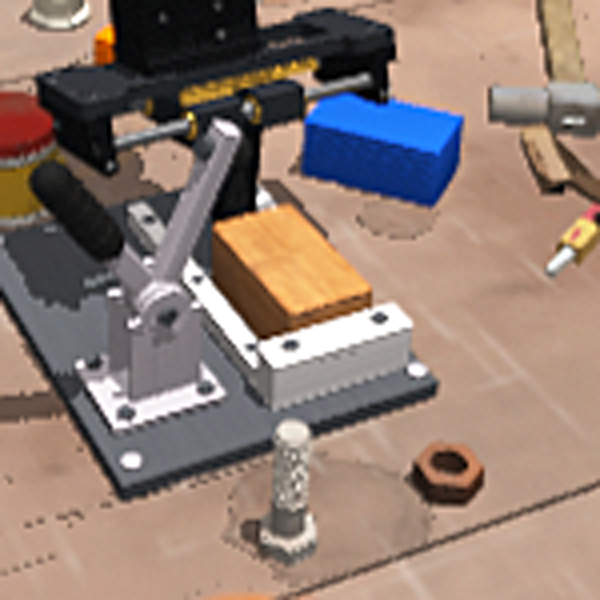

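The block looks home, but the reading dropped after the stop, so I'll push again to tell a real stop from a spike.

```bash
python3 - <<'E'
from h import *
from plant import env
f0=np.array(env.read_contact_force())
hit=env.move_straight(tcp_for_tip((.050,0,.030),XP),vel=.012,contact_N=14)
print(hit,tipF(env,XP),(np.array(env.read_contact_force())-f0).round(2),env.read_time_s())
env.dwell(.3)
print(tipF(env,XP),(np.array(env.read_contact_force())-f0).round(2),env.read_time_s())
im=env.get_image("scene");np.savez("pics/scene4.npz",**im)
a=im["pixels"][175:325,270:420,::-1]
cv2.imwrite("pics/c4.png",cv2.resize(a,None,fx=4,fy=4,interpolation=cv2.INTER_CUBIC))
S=lambda u,v:np.array([270+u/4,175+v/4])
for p in [(-.045,.025,.054),(-.045,-.025,.054),(.045,-.025,.054),(.045,.025,.054),(-.045,.041,.042),(-.045,-.041,.042)]:print(p,((proj(im,F2W(f,p))-[270,175])*4).round())
E
```

```text
True [57.7  0.1 29.9] [-0.7  -0.47 -2.08] 7.875
[57.7  0.1 29.8] [-1.94 -0.8  -2.04] 8.175
(-0.045, 0.025, 0.054) [285. 315.]
(-0.045, -0.025, 0.054) [370. 289.]
(0.045, -0.025, 0.054) [285. 202.]
(0.045, 0.025, 0.054) [206. 224.]
(-0.045, 0.041, 0.042) [257. 343.]
(-0.045, -0.041, 0.042) [395. 299.]
```

View pics/c4.png

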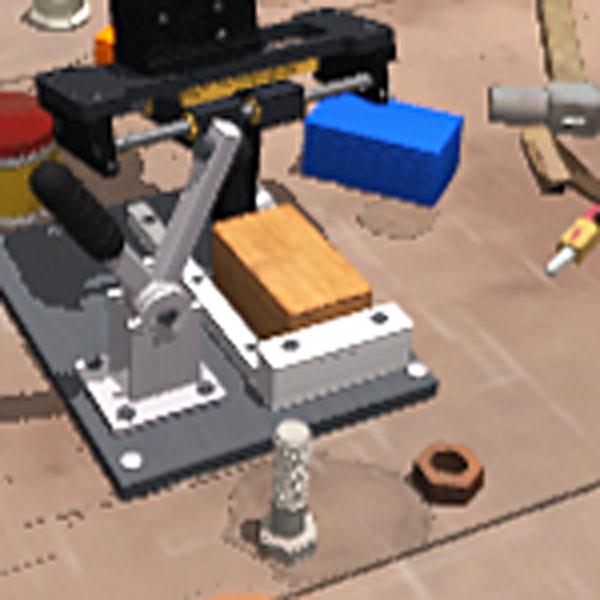

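```bash
python3 - <<'E'
from h import *
from plant import env
f0=np.array(env.read_contact_force())
hit=env.move_straight(tcp_for_tip((.050,0,.030),XP),vel=.012,contact_N=25)
print(hit,tipF(env,XP),(np.array(env.read_contact_force())-f0).round(2),env.read_time_s())
# retreat and lift
env.move_straight(tcp_for_tip((.085,0,.030),XP),vel=.06)
env.move_straight(tcp_for_tip((.11,0,.24),XP),vel=.2)
print(tipF(env,XP),env.read_time_s())
# lever tool pose candidates: pointing down, jaw along fixture x or y
X=np.array([0,0,-1.])
for v in ((1,0,0),(-1,0,0),(0,1,0),(0,-1,0)):
  Q=quat(X,axis(v))
  for p in [(-.02,.19,.24),(-.02,.19,.128),(-.02,.085,.128),(-.02,.06,.128)]:
    j=env.solve_ik(tcp_for_tip(p,X),Q); print(v,p,None if j is None else j.round(2))
for n in ("scene","side"): snap(env,n,n+"5")
a=cv2.imread("pics/scene5.png")[125:325,210:410];b=cv2.imread("pics/side5.png")[100:300,220:420]
cv2.imwrite("pics/c5.png",cv2.resize(np.hstack([a,b]),None,fx=2,fy=2,interpolation=cv2.INTER_CUBIC))
E
```

```text
False [56.5 -0.2 30.8] [ 1.97 17.18 -1.54] 9.025
[109.6   0.4 238.7] 10.9667
(1, 0, 0) (-0.02, 0.19, 0.24) [-0.93 -0.14  0.27  1.93  0.04  1.34  0.92]
(1, 0, 0) (-0.02, 0.19, 0.128) [-0.91 -0.03  0.27  2.08  0.01  1.09  0.95]
(1, 0, 0) (-0.02, 0.085, 0.128) [-0.72  0.18  0.22  1.86 -0.04  1.1   1.11]
(1, 0, 0) (-0.02, 0.06, 0.128) [-0.68  0.23  0.2   1.8  -0.05  1.11  1.14]
(-1, 0, 0) (-0.02, 0.19, 0.24) [-1.24 -0.18  0.55  1.94  0.09  1.35 -2.27]
(-1, 0, 0) (-0.02, 0.19, 0.128) [-1.23 -0.06  0.58  2.1   0.04  1.09 -2.21]
(-1, 0, 0) (-0.02, 0.085, 0.128) [-1.1   0.2   0.65  1.88 -0.14  1.1  -1.95]
(-1, 0, 0) (-0.02, 0.06, 0.128) [-1.06  0.26  0.65  1.82 -0.17  1.12 -1.9 ]
(0, 1, 0) (-0.02, 0.19, 0.24) [-0.9  -0.13  0.24  1.93  0.03  1.34  2.5 ]
(0, 1, 0) (-0.02, 0.19, 0.128) [-0.84 -0.03  0.2   2.08  0.01  1.09  2.52]
(0, 1, 0) (-0.02, 0.085, 0.128) [-0.31  0.2  -0.23  1.84  0.05  1.11  2.6 ]
(0, 1, 0) (-0.02, 0.06, 0.128) [-0.22  0.25 -0.32  1.78  0.09  1.13  2.6 ]
(0, -1, 0) (-0.02, 0.19, 0.24) [-1.06 -0.15  0.38  1.93  0.06  1.35 -0.67]
(0, -1, 0) (-0.02, 0.19, 0.128) [-1.03 -0.04  0.39  2.09  0.02  1.09 -0.63]
(0, -1, 0) (-0.02, 0.085, 0.128) [-0.89  0.19  0.41  1.87 -0.08  1.1  -0.43]
(0, -1, 0) (-0.02, 0.06, 0.128) [-0.86  0.24  0.4   1.81 -0.1   1.11 -0.39]
```

View pics/c5.png

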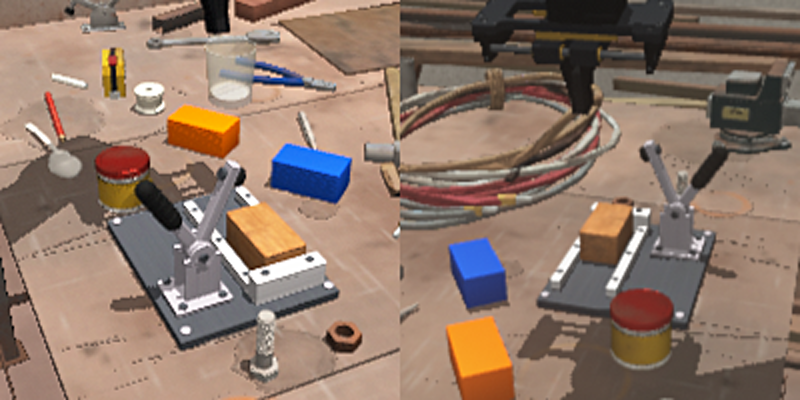

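The block is against the stop: it stalled at 17 N with a consistent position, sits square, and the lever is still open. Next is the lever.

```bash
python3 - <<'E'
from h import *
from plant import env
X=np.array([0,0,-1.]); Q=quat(X,axis((1,0,0)))
env.move_ptp(tcp_for_tip((-.02,.195,.25),X),Q)
env.move_straight(tcp_for_tip((-.02,.185,.130),X),vel=.12)
print(tipF(env,X),env.read_time_s(),np.round(env.read_contact_force(),1))
for n in ("scene","side"): snap(env,n,n+"6")
a=cv2.imread("pics/scene6.png")[125:325,210:410];b=cv2.imread("pics/side6.png")[100:300,220:420]
cv2.imwrite("pics/c6.png",cv2.resize(np.hstack([a,b]),None,fx=2,fy=2,interpolation=cv2.INTER_CUBIC))
E
```

```text
[-19.8 184.7 130.6] 13.575 [ 0.4 -0.6 -0.1]
```

View pics/c6.png

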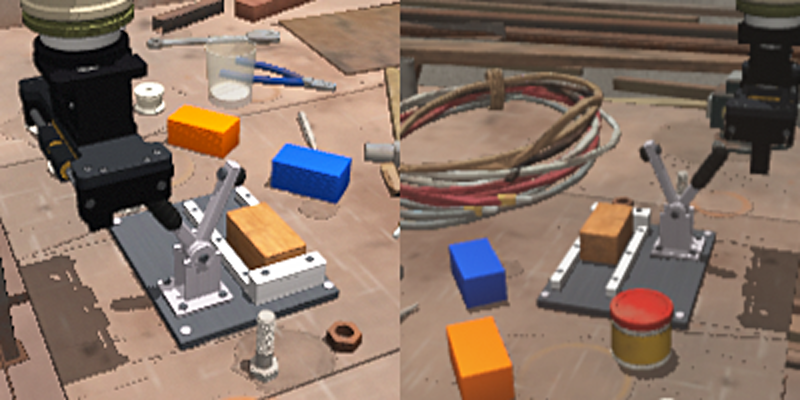

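The fingertips (side crop, 760,170) are behind the handle end (722,150) on the robot's side. I'll push along fixture -y, 6 mm higher so the gripper body clears the handle.

```bash
python3 - <<'E'
from h import *
from plant import env
X=np.array([0,0,-1.])
f0=np.array(env.read_contact_force())
hit=env.move_straight(tcp_for_tip((-.02,.115,.137),X),vel=.06,contact_N=30)
print(hit,tipF(env,X),env.read_time_s(),(np.array(env.read_contact_force())-f0).round(1))
if not hit:
  snap(env,"side","side7")
  hit=env.move_straight(tcp_for_tip((-.02,.078,.137),X),vel=.05,contact_N=30)
  print(hit,tipF(env,X),env.read_time_s(),(np.array(env.read_contact_force())-f0).round(1))
  env.dwell(.3)
for n in ("scene","side"): snap(env,n,n+"8")
a=cv2.imread("pics/scene8.png")[125:325,210:410];b=cv2.imread("pics/side8.png")[100:300,220:420]
cv2.imwrite("pics/c8.png",cv2.resize(np.hstack([a,b]),None,fx=2,fy=2,interpolation=cv2.INTER_CUBIC))
E
```

```text
False [-20.2 115.2 136.9] 15.0 [-1.3 -0.4  0.1]
False [-20.   78.2 136.9] 15.9417 [ 0.1 -1.2 -1.1]
```

View pics/c8.png

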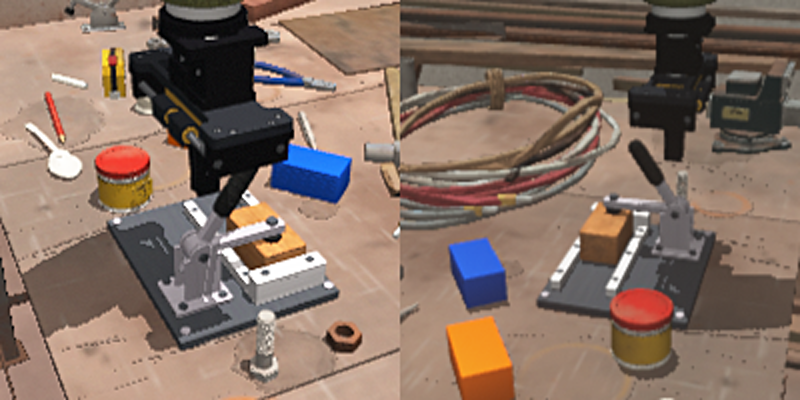

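The lever has snapped shut: the handle leans away and the arm lies across the block with its pad on top. I'll back the tool off and check in close-up.

```bash
python3 - <<'E'
from h import *
from plant import env
X=np.array([0,0,-1.])
env.move_straight(tcp_for_tip((-.02,.15,.16),X),vel=.12)
env.move_straight(tcp_for_tip((-.02,.17,.30),X),vel=.2)
env.dwell(.3)
print(env.read_time_s(),np.round(env.read_contact_force(),1))
for n in ("scene","side"): snap(env,n,n+"9")
a=cv2.imread("pics/scene9.png")[190:320,265:395];b=cv2.imread("pics/side9.png")[150:280,280:410]
cv2.imwrite("pics/c9.png",cv2.resize(np.hstack([a,b]),None,fx=3,fy=3,interpolation=cv2.INTER_CUBIC))
c0=np.load("pics/scene0.npz")["pixels"].astype(int);c1=np.load("pics/scene9.npz")["pixels"].astype(int)
for n,(u,v,w,h) in dict(bolt=(332,278,18,38),nut=(372,284,20,18),tinlid=(257,197,28,12)).items():
    print(n,np.abs(c0-c1)[v:v+h,u:u+w].mean().round(2))
s=np.load("pics/scene9.npz")
for a in (1.15,):
  e=(-.02,.085+.108*np.sin(.55-a),.068+.108*np.cos(.55-a))
  for n,o in (("scene",(265,190)),("side",(280,150))):
    print(n,((proj(np.load(f"pics/{n}9.npz"),F2W(f,e))-o)*3).round())
print(((proj(s,F2W(f,(-.045,.025,.054)))-[265,190])*3).round(),((proj(s,F2W(f,(-.045,-.025,.054)))-[265,190])*3).round())
E
```

```text
18.2833 [-1.1  0.1 -0.3]
bolt 6.12
nut 4.99
tinlid 4.79
scene [217.  42.]
side [167.  58.]
[229. 191.] [292. 172.]
```

View pics/c9.png

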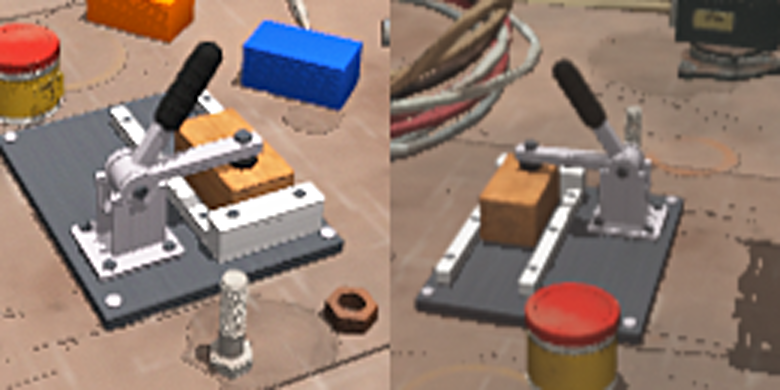

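```bash
python3 -c "
from plant import env
env.sign_off();print(env.read_time_s())"
```

```text
the job is handed in; nothing more can be done
the job is handed in; nothing more can be done
```

The block is home against the end stop and the clamp is shut on it. I handed the job in at about 18.3 s on the robot's clock; no verdict came back.

- **Block:** I pushed its rear face with closed fingertips until it stalled. The last push met about 17 N and the fingertips advanced only 1 mm. The block's front corners lay within about 2 pixels of where they should be when home, roughly 4 mm, which is coarser than the 3 mm limit. The repeated stall at the same spot is the stronger evidence.
- **One misleading reading:** the first two contact stops, with a 12 N and then a 14 N threshold, showed only a few newtons afterwards. I pushed again each time to rule out a false stop.
- **Clamp:** I pushed the handle past centre and the lever snapped shut. The handle end showed within about 2 pixels of the predicted shut position (1.15 rad) in both cameras. The pad looked to be resting on the block's top, but I could not measure its force.
- **Everything else:** the block looked flat and square, and the bolt, nut and tin looked unmoved in the pictures. Before hand-in the tool was raised clear, with about 1 N on the force reading, which is noise level.

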